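Seat a collared spindle in the sprung depth-check nest

TASK

Take the long collared spindle out of the grey kitting block, stand it upright in the bore of the depth-check nest, collar side up, and push it down against the sprung plunger until its collar bears flush on the top face of the nest. Finish while still holding it down there with a firm but not heavy push (do not let go: the spring would lift it), and leave the other parts in the block and the things on the bench where they are.

Things in the scene. Friction and masses are not known exactly. Their poses are not given: they have to be found in the camera images.
- spindle: the part to load: bare aluminium, 123 mm tall, 0.11 to 0.22 kg. From the foot up: shank 20 mm diameter, 60 mm long, its last 4 mm tapered to 14 mm; collar 40 mm diameter, 8 mm thick; head to grip, 24 mm diameter, 55 mm long. Origin at the centre of its foot, z towards the head. Starts upright in any hole of the block, its top 133 mm above the bench; the only part with a collar and a long head
- dowel: leave alone: plain aluminium dowel, 20 mm diameter, 123 mm long, no collar, upright in another hole of the block. Origin at the centre of its foot
- stub: leave alone: short aluminium part with the same 40 mm collar but only 76 mm tall (shank 46 mm, collar 8 mm, head 24 mm diameter and 22 mm long), upright in another hole. Origin at the centre of its foot
- rack: grey plastic kitting block fixed to the bench, 70 (x) by 250 (y) by 50 (z) mm, with three 24 mm holes 40 mm deep in a row along its y axis at -80, 0 and +80 mm; parts stand on the hole floors, 10 mm above the bench, about 2 mm loose all round. Origin at the centre of its underside
- nest: fixed depth-check nest: dark base plate 130 (x) by 120 (y) by 15 mm, on it an aluminium block 80 by 80 mm, top face 75 mm above the bench, with a vertical bore 22.5 mm in diameter at its centre, mouth chamfered 3 mm; scale and pointer on its -x side (look only). Origin at the centre of its underside, on the bore's axis, z up. With the collar flush the spindle's foot is 15 mm above this origin
- plunger (a joint): travel of the sprung brass plunger (16 mm diameter) in the bore, m, growing as it goes down: 0 free, 0.015 with the collar flush on the nest's top face (the hard stop). The spring pushes up with 5 N at 0 and 12.5 N at 0.015, so the spindle's weight does not move it. A push of 15 to 30 N holds it firmly on the stop; over 60 N overloads the nest
- plunger_top (a point): centre of the plunger's top face, 30 mm above the nest's underside (45 mm below the mouth of the bore) when free; a spindle resting on the free plunger has its collar 15 mm above the nest's top face
- screwdriver: leave alone: screwdriver lying on the bench on the robot's side of the kitting block
- wrench: leave alone: wrench lying on the bench beyond the nest
- nut: leave alone: plain steel ring nut, 36 mm diameter, 16 mm tall, on the bench on the robot's side of the nest
- spray: leave alone: white bottle, 64 mm diameter, 170 mm tall, near the back of the bench
- slug: leave alone: aluminium saw-cut slug, 44 mm diameter, 35 mm tall, at the left of the bench
Things that resemble listed ones, but are neither listed nor needed, are in the scene too. Leave any blue or purple look-alike of the spindle alone.

How it is judged:
On the way:
1. the spindle stands upright in the bore of the nest, collar up, at least 20 mm deep (z of spindle in the frame of nest between 0 and 0.055 m and horizontal distance between spindle and nest below 0.005 m and angle between spindle's own z axis and vertical below 0.1 rad), for 0.1 s.
At the end, for the whole second after the job is handed in: The spindle is still and upright in the bore (within 0.06 rad, 4 mm), its collar flush within 1.7 mm, the plunger down more than 13 mm; the robot itself holds it there, pressing it on the nest (plunger and stop together) with 13 to 60 N, so that the collar bears on the stop (z of spindle in the frame of nest below 0.0167 m and value of joint plunger above 0.013 m and horizontal distance between spindle and nest below 0.004 m and angle between spindle's own z axis and vertical below 0.06 rad and linear speed of spindle below 0.02 m/s and contact force between spindle and nest between 13 and 60 N and (contact force between spindle and the fingers above 2 N or contact force between spindle and the arm above 2 N)); the arm keeps its last pose, push and grip.
It fails at once if the plain dowel or the short collared part is taken or knocked out of its hole (distance of any of dowel, stub from where it was at the start of the episode above 0.025 m).
It fails at once if a thing on the bench is knocked out of its place (distance of any of screwdriver, wrench, nut, spray, slug from where it was at the start of the episode above 0.03 m).
It also fails if it takes over 48 s, if anything falls off the work surface, if the arm or the gripper's body presses on something with over 40 N, if the wrist force passes 120 N, or if a joint passes its speed limit or range.

ROBOT

A 6-joint arm with a two-finger parallel gripper is mounted at the origin on the work surface. World frame = base frame: x ahead of the robot, y to its left, z up, the work surface at z = 0. Lengths are in m, angles in rad, forces in N, time in s.
With the tool pointing down it reaches from about 0.375 to 0.9 m from the base axis. Payload 3.1 kg.
Tool frame: the origin (TCP) lies at the very end of the fingers, on their centre line; the grasp point (between the pads) lies 19 mm behind it; y points along the fingers, x is the direction in which the jaws open and shut, and the axes are right-handed (so a half turn about y gives the same grasp; the last joint's range is limited). The gripper opens to 85 mm and grips with 20 to 120 N. Pads are 22 mm wide; open, the fingers measure 114 mm over their backs; the gripper's body (76 mm by 85 mm) begins 54 mm behind the grasp point. The pads swing forward as they close: fully open they stand 13 mm farther back than shut.
Start: joints at [0.981, 0.527, 1.433, -0, 1.181, -0.178], TCP at [0.25, 0.573, 0.231] pointing down, gripper open.
Joint ranges: [-3.08, 3.08], [-0.75, 2.2], [0.22, 2.44], [-1.43, 4.57], [0, 2.65], [-2.85, 2.85]. Speed limits (rad/s): [2.79, 2.79, 3.14, 3.14, 3.14, 3.14].

INTERFACE

Orientations are given as a rotation vector (axis times angle).
In Python, from bench import sensors, cams, hand_in gives the robot as it stands. The module is installed in compiled form; this text tells all that it offers.
- The arm moves only by the tool move_arm, never from a script. Its argument "series" is a list of rows, each a list of 7 numbers: the finger opening in mm, from 0 to 85.4, then the shift along the tool's x, y, z in mm, then the turn, a rotation vector about the tool's x, y, z in degrees. A call has 1 to 8 rows; each row is the pose to reach, as a shift and turn from the pose measured when the call began, along the tool's axes at that moment; what a row does not reach only later rows make up. A row lasts 1/10 s, in which the tool goes at most 50 mm and 8.59 degrees, less where a joint would pass 70% of its speed; a pose out of reach is approached as far as the arm can. A call with a gripper value outside its range is refused whole. The fingers move at their own pace and stop on an object; "squeeze" is the grip in N (left out, the last holds). Time passes only in rows, so rows that repeat a pose let the fingers close. It gives the time, the measured TCP pose, the force and the opening at its end, in the units of the state.
- sensors.get_state(): the state, without advancing time (a new reading comes with each control period).
- cams.get_image(name): name is "scene" or "top"; returns a dict with "pixels" (480x640x3 uint8, red, green, blue), "fx", "fy", "cx", "cy" (pixels), "extrinsics" (4x4, takes a point from world to camera coordinates). Camera axes: x right, y down, z forward; pixel columns grow to the right and rows downward; lengths in m; the calibration is good to about 2 mm. A picture is of the moment at which its call begins. There is no depth.
- hand_in(): hands the job in, once; it reports no verdict.
The state is a dict: "clock": time; "joint_pos": joint angles; "joint_vel": joint speeds; "effort": joint torques, N m; "ee_pos": TCP position; "eef_rot": TCP orientation; "wrist_force": force on the tool from outside, world axes, zero at the start; "moment": the same for the moment, N m; "gripper_width": finger opening in m.
Only numpy, scipy, OpenCV 4.12 (cv2) and the standard library are available. Lean on these libraries where they do the work, as an engineer would, in place of code of your own. Each camera call takes 0.05 s, during which the arm holds its last target. There are 200 camera calls.

## Working session

There is one attempt and no reset: what is moved stays moved. The work goes in short steps, Python scripts to look and compute and a tool call to move; the robot and the scene stay as the last step left them, time stands still between calls to the robot, and variables do not carry over. Pictures are saved under pics/ and viewed, about 8 in all and at most 12, crops included, and the job is handed in when it is done.

Besides the shell and the picture viewer there is one more tool, called after ">>>" by a JSON object that holds its "fn" and its "kwargs", one argument or row to a line. move_arm: Moves the arm, as the interface text tells. Its arguments: {"type":"object","properties":{"series":{"type":"array","items":{"type":"array","items":{"type":"number"}}},"squeeze":{"type":"number"}},"required":["series"]}

```bash
mkdir -p pics; cat > h.py <<'E'
import numpy as np, cv2
from bench import sensors, cams
from scipy.spatial.transform import Rotation as R
def snap(n,f,crop=None,s=1):
    d=cams.get_image(n); p=d["pixels"][:,:,::-1]
    np.savez('pics/'+f+'.npz',K=[d[k] for k in("fx","fy","cx","cy")],E=d["extrinsics"],p=p)
    show(f,f,crop,s)
def show(src,f,crop=None,s=1):
    p=np.load('pics/'+src+'.npz')['p']
    if crop: p=p[crop[1]:crop[3],crop[0]:crop[2]]
    cv2.imwrite('pics/'+f+'.png',cv2.resize(p,None,fx=s,fy=s,interpolation=cv2.INTER_CUBIC))
def pix(src,u,v,z):
    d=np.load('pics/'+src+'.npz'); fx,fy,cx,cy=d['K'];E=d['E']
    r=E[:3,:3].T@np.array([(u-cx)/fx,(v-cy)/fy,1]); c=-E[:3,:3].T@E[:3,3]
    return (c+r*(z-c[2])/r[2]).round(4)
def proj(src,P):
    d=np.load('pics/'+src+'.npz'); fx,fy,cx,cy=d['K'];q=d['E']@np.append(P,1)
    return (q[0]/q[2]*fx+cx).round(1),(q[1]/q[2]*fy+cy).round(1)
E
python3 - <<'E'
from h import *
snap('top','t0');snap('scene','s0')
for n in('t0','s0'):
    d=np.load('pics/'+n+'.npz');print(d['K'],-d['E'][:3,:3].T@d['E'][:3,3])
s=sensors.get_state();print(s);print(R.from_rotvec(s['eef_rot']).as_matrix().round(3))
E
```

```text
[537.57838014 537.57838014 319.78252333 237.54600392] [0.45889977 0.07389784 1.2375238 ]
[437.16744195 437.16744195 315.65995264 235.87415356] [ 0.99054307 -0.18011239  0.74340014]
{'clock': 0.1, 'joint_pos': array([ 9.80519175e-01,  5.28352749e-01,  1.43376354e+00,  9.61514420e-06,
        1.18139203e+00, -1.78475084e-01]), 'joint_vel': array([ 4.20964790e-07, -1.96039896e-03, -6.42532329e-04,  4.01909940e-04,
        7.81424455e-04,  3.84838047e-04]), 'effort': array([-2.32600269e-04, -4.43302917e+01, -1.78586090e+01, -2.15401719e-04,
        3.93836468e-03, -2.18534063e-05]), 'ee_pos': array([0.24976154, 0.57223521, 0.23044742]), 'eef_rot': array([-1.37708738, -0.89937952,  0.90228657]), 'wrist_force': array([0.76158015, 0.58422379, 0.04732795]), 'moment': array([-0.03035782,  0.00843586,  0.01726159]), 'gripper_width': 0.08549457778472117}
[[ 0.4   -0.001 -0.916]
 [ 0.916 -0.002  0.4  ]
 [-0.002 -1.     0.   ]]
```

View pics/t0.png

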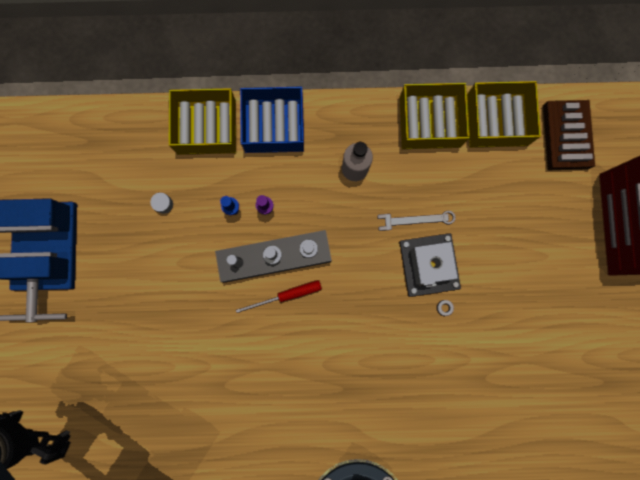

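View pics/s0.png

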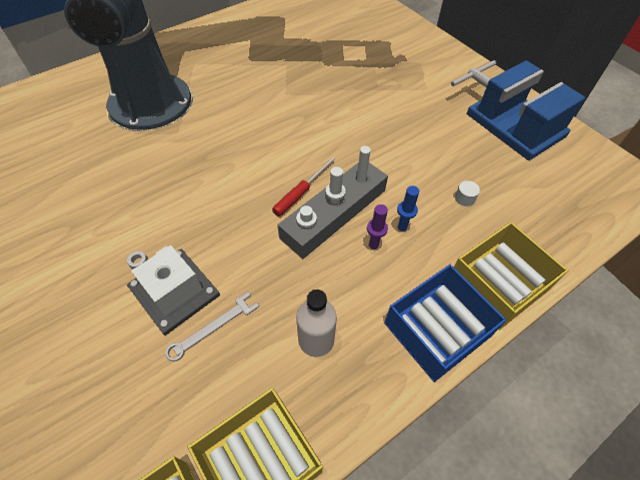

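Top view candidates: dowel (233,262), middle part (272,254), stub (308,248), and blue (229,205) and purple (264,205) look-alikes. In the scene view the middle part at (336,185) has both a collar and a long head, so I choose that one. The nest bore is at about (435,264) top and (163,273) scene. I'll check with one crop of each view.

```bash
python3 - <<'E'
from h import *
a=np.load('pics/s0.npz')['p'];b=np.load('pics/t0.npz')['p']
c=lambda p,u,v,w,h,s:cv2.resize(p[v:v+h,u:u+w],None,fx=s,fy=s,interpolation=cv2.INTER_CUBIC)
# left: rack scene / nest scene ; right: top equivalents, 4x scale
l=np.vstack([c(a,290,140,100,75,4),c(a,115,235,100,75,4)])
r=np.vstack([c(b,235,220,100,75,4),c(b,390,225,100,75,4)])
cv2.imwrite('pics/c0.png',np.hstack([l,r]))
E
```

```text
(no output)
```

View pics/c0.png

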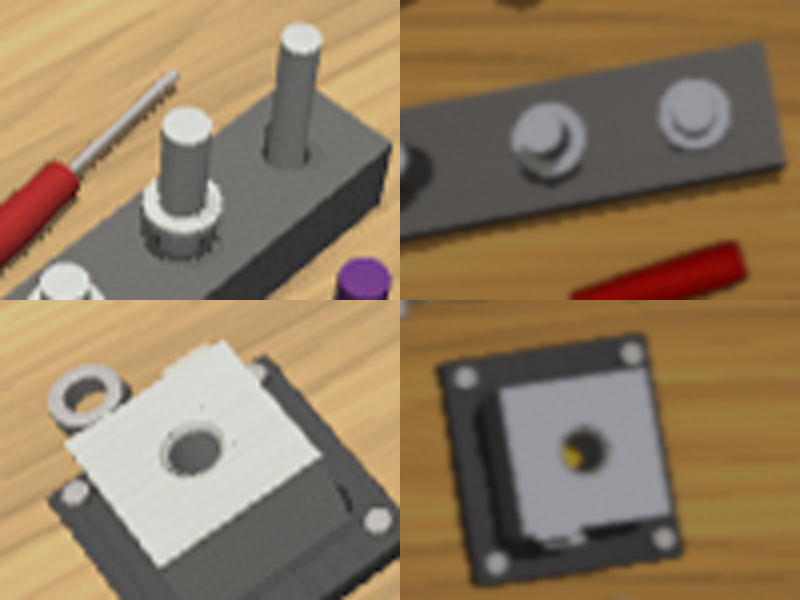

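The crop confirms the middle part: 40 mm collar, long 24 mm head, bare metal. Head top is at scene (336.6,171.6) and top (270.6,253.1). The bore mouth is at scene (163,273) and top (436.1,262.4), with the brass plunger visible in it.

```bash
python3 - <<'E'
from h import *
print('spindle',pix('s0',336.4,171.4,.133),pix('t0',270.5,253,.133))
print('nest',pix('s0',163,273,.075),pix('t0',436,262.3,.075))
c=lambda u,v:(235+(u-400)/4,220+v/4)
p=pix('t0',*c(400,107),.05);q=pix('t0',*c(762,40),.05);print('rackyaw',np.degrees(np.arctan2(*(p-q)[[1,0]])))
d=lambda u,v:pix('t0',390+(u-400)/4,225+(v-300)/4,.075)
print('nest edge',d(500,388),d(645,367),d(670,513),d(525,537))
t=(pix('s0',336.4,171.4,.133)+pix('t0',270.5,253,.133))/2
s=sensors.get_state();M=R.from_rotvec(s['eef_rot']);T=np.array([t[0],t[1],.19])
print('tool shift',M.inv().apply(T-s['ee_pos'])*1e3, np.hypot(*t[:2]))
E
```

```text
spindle [0.5618 0.1732 0.133 ] [0.5588 0.1701 0.133 ]
nest [ 0.5365 -0.1815  0.075 ] [ 0.5351 -0.183   0.075 ]
rackyaw 99.18110121637812
nest edge [ 0.5695 -0.139   0.075 ] [ 0.579  -0.2184  0.075 ] [ 0.4995 -0.2277  0.075 ] [ 0.4885 -0.1488  0.075 ]
tool shift [-242.72203732   40.74948729 -444.93160789] 0.5860032529773193
```

>>> {"fn": "move_arm", "kwargs": {
  "series": [
    [85,-30,0,-40,0,8,0],
    [85,-60,0,-90,0,16,0],
    [85,-80,0,-135,0,24,0],
    [85,-105,0,-180,0,32,0],
    [85,-125,0,-225,0,40,0],
    [85,-150,0,-270,0,48,0],
    [85,-175,0,-315,0,57,0],
    [85,-200,0,-360,0,57,0]
  ],
  "squeeze": 60
}}

```text
clock: 0.9
ee_pos: [0.4925, 0.2533, 0.2304]
eef_rot: [-1.569, -0.125, 0.128]
wrist_force: [0.5, 0.9, -0.7]
gripper_width: 0.0853
```

```bash
cat > to.py <<'E'
import sys
from h import *
T=np.array(list(map(float,sys.argv[1:4])));yaw=np.radians(float(sys.argv[4]))
s=sensors.get_state();M=R.from_rotvec(s['eef_rot'])
x=[np.cos(yaw),np.sin(yaw),0];G=R.from_matrix(np.column_stack([x,[0,0,-1],np.cross(x,[0,0,-1])]))
print(s['clock'],s['ee_pos'].round(4),'F',s['wrist_force'].round(2),'M',s['moment'].round(2),'w',round(s['gripper_width'],4))
print('shift',(M.inv().apply(T-s['ee_pos'])*1e3).round(1),'turn',(M.inv()*G).as_rotvec(True).round(2),'axis y',M.as_matrix()[:,1].round(4))
E
python3 to.py .560 .172 .17 9.2
```

```text
0.9 [0.4925 0.2533 0.2304] F [ 0.52  0.91 -0.66] M [ 0.03  0.01 -0.02] w 0.0853
shift [ 53.6  60.4 -91. ] turn [ 0.08  0.05 -0.11] axis y [-0.0017 -0.0017 -1.    ]
```

>>> {"fn": "move_arm", "kwargs": {
  "series": [
    [85,25,15,-45,0,0,0],
    [85,53.6,35,-91,0,0,0],
    [85,53.6,60,-91,0,0,0],
    [85,53.6,60,-91,0,0,0]
  ]
}}

```text
clock: 1.3
ee_pos: [0.5586, 0.1693, 0.1665]
eef_rot: [-1.569, -0.116, 0.131]
wrist_force: [-0.7, -0.7, 0.1]
gripper_width: 0.0848
```

```bash
python3 - <<'E'
from h import *
snap('scene','s1',(250,60,450,210),4)
snap('top','t1')
E
python3 to.py .560 .172 .088 9.2
```

```text
1.4 [0.5589 0.172  0.1697] F [-0.47  0.16  0.06] M [-0.02  0.01  0.01] w 0.085
shift [ 1.5 81.7 -0.1] turn [ 0.05  0.01 -0.29] axis y [-0.0049 -0.0016 -1.    ]
```

View pics/s1.png

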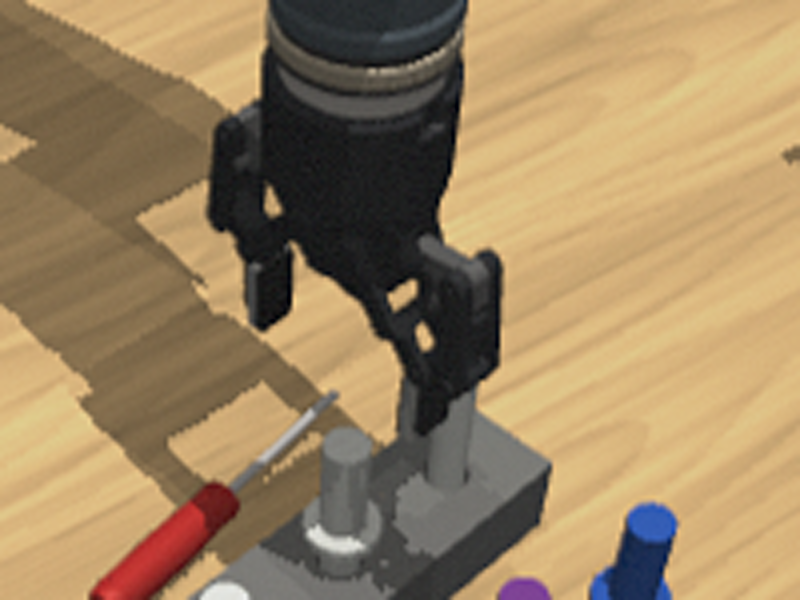

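The fingers straddle the head: tips at crop (268,325) and (425,430), midpoint (347,378), directly above the head at (346,445). The dowel is clear. I'll descend and grip.

>>> {"fn": "move_arm", "kwargs": {
  "series": [
    [85,1.5,40,0,0,0,0],
    [85,1.5,81,0,0,0,0],
    [85,1.5,81,0,0,0,0],
    [40,1.5,81,0,0,0,0],
    [15,1.5,81,0,0,0,0],
    [15,1.5,81,0,0,0,0],
    [15,1.5,81,0,0,0,0],
    [15,1.5,81,0,0,0,0]
  ],
  "squeeze": 80
}}

```text
clock: 2.2
ee_pos: [0.5612, 0.1723, 0.0907]
eef_rot: [-1.568, -0.125, 0.127]
wrist_force: [-0.3, 0.3, 6.0]
gripper_width: 0.0222
```

```bash
python3 - <<'E'
from h import *
snap('scene','s2',(250,60,450,210),4)
E
python3 to.py .560 .172 .18 9.2
```

```text
2.25 [0.5612 0.1723 0.0907] F [-0.4   0.13  6.09] M [0.05 0.12 0.05] w 0.0221
shift [ -1.3 -89.3  -0.1] turn [ 0.04 -0.   -0.1 ] axis y [-0.0015 -0.001  -1.    ]
```

View pics/s2.png

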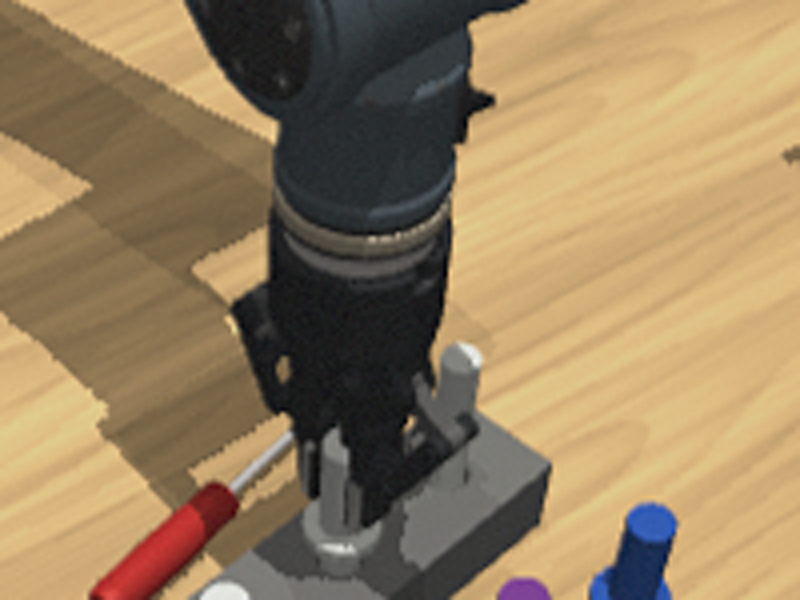

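The gripper is closed on the spindle's head (opening 22 mm) above its collar, and the neighbours are untouched. I'll lift straight up 115 mm.

>>> {"fn": "move_arm", "kwargs": {
  "series": [
    [10,0,-15,0,0,0,0],
    [10,0,-35,0,0,0,0],
    [10,0,-65,0,0,0,0],
    [10,0,-95,0,0,0,0],
    [10,0,-120,0,0,0,0],
    [10,0,-120,0,0,0,0]
  ],
  "squeeze": 110
}}

```text
clock: 2.85
ee_pos: [0.5639, 0.1727, 0.2149]
eef_rot: [-1.568, -0.132, 0.12]
wrist_force: [-0.5, -0.5, -1.7]
gripper_width: 0.0218
```

```bash
python3 to.py .536 -.182 .21 9.2
```

```text
2.85 [0.5639 0.1727 0.2149] F [-0.45 -0.49 -1.66] M [ 0.01 -0.02 -0.02] w 0.0218
shift [ -84.2    4.7 -345.7] turn [ 0.07 -0.    0.42] axis y [ 0.0074 -0.     -1.    ]
```

>>> {"fn": "move_arm", "kwargs": {
  "series": [
    [10,-8,0,-35,0,0,0],
    [10,-18,0,-75,0,0,0],
    [10,-30,0,-120,0,0,0],
    [10,-40,0,-165,0,0,0],
    [10,-51,0,-210,0,0,0],
    [10,-62,0,-255,0,0,0],
    [10,-73,0,-300,0,0,0],
    [10,-84,4,-345,0,0,0]
  ]
}}

```text
clock: 3.65
ee_pos: [0.5352, -0.1829, 0.2097]
eef_rot: [-1.567, -0.131, 0.121]
wrist_force: [1.0, 0.3, -2.5]
gripper_width: 0.0218
```

>>> {"fn": "move_arm", "kwargs": {
  "series": [
    [10,0,0,0,0,0,0],
    [10,0,0,0,0,0,0],
    [10,0,0,0,0,0,0]
  ]
}}

```text
clock: 3.95
ee_pos: [0.5343, -0.1817, 0.2087]
eef_rot: [-1.565, -0.129, 0.122]
wrist_force: [-0.6, 1.1, -2.2]
gripper_width: 0.0215
```

```bash
python3 - <<'E'
from h import *
snap('scene','s3',(70,130,270,280),4)
snap('top','t3',(380,190,530,300),4)
E
python3 to.py .536 -.182 .21 9.2
```

```text
4.05 [ 0.5349 -0.1812  0.2093] F [-0.35 -0.27 -1.06] M [-0.03  0.01  0.06] w 0.022
shift [ 1.  -0.7 -0.9] turn [-0.04  0.08  0.33] axis y [ 0.0055  0.0016 -1.    ]
```

View pics/s3.png

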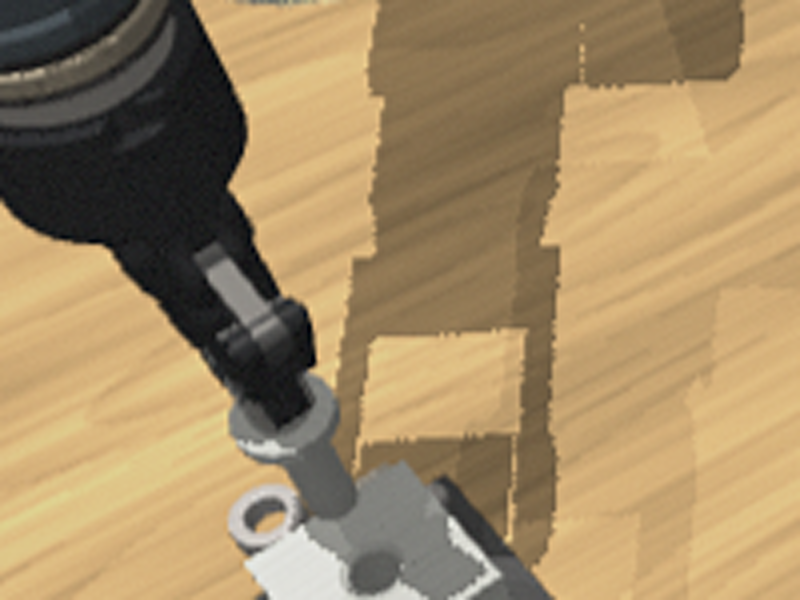

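The spindle hangs upright above the nest: collar at crop (285,420), foot near (328,505), bore at (375,573). To find the remaining offset I'll overlay the model outline.

```bash
cat > ov.py <<'E'
from h import *
def ov(src,f,P,ax,nest,crop,s):
    """P: foot centre, ax: spindle axis up; draw model rings (shank foot, shank, collar) and bore/top face rings"""
    show(src,f,crop,s);im=cv2.imread('pics/'+f+'.png');t=np.linspace(0,2*np.pi,60)
    def ring(c,r,col):
        q=np.array([proj(src,c+[r*np.cos(a),r*np.sin(a),0]) for a in t])
        q=((q-crop[:2]+.5)*s).astype(int);cv2.polylines(im,[q],True,col,1)
    for h,r in((0,.007),(.004,.010),(.03,.01),(.06,.02),(.068,.02)): ring(P+ax*h,r,(0,0,255))
    for z,r in((.075,.01425),(.072,.01125)): ring(np.append(nest,z),r,(255,0,0))
    cv2.imwrite('pics/'+f+'.png',im)
E
python3 - <<'E'
from ov import *
s=sensors.get_state();M=R.from_rotvec(s['eef_rot']).as_matrix();ax=-M[:,1]
ov('s3','o3',s['ee_pos']-ax*.0807,ax,[.536,-.182],(120,215,220,290),8)
E
```

```text
(no output)
```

View pics/o3.png

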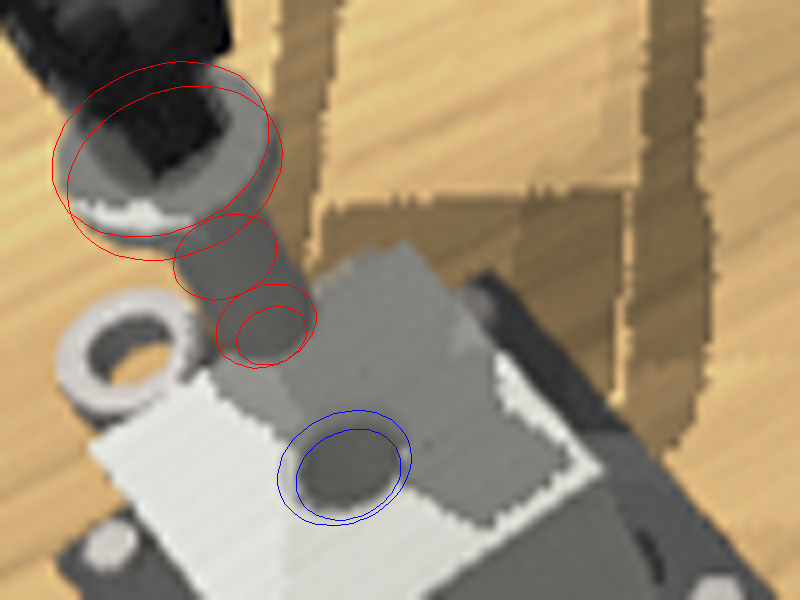

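The overlay matches to about 1–2 mm: the blue bore rings sit on the bore, and the red foot ring on the foot at (265,345). I'll lower the foot to just above the mouth and check there.

>>> {"fn": "move_arm", "kwargs": {
  "series": [
    [10,1,15,-1,0,0,0.3],
    [10,1,30,-1,0,0,0.3],
    [10,1,45,-1,0,0,0.3],
    [10,1,45,-1,0,0,0.3],
    [10,1,45,-1,0,0,0.3]
  ]
}}

```text
clock: 4.55
ee_pos: [0.5362, -0.181, 0.1637]
eef_rot: [-1.565, -0.128, 0.129]
wrist_force: [0.8, -0.9, -1.3]
gripper_width: 0.0218
```

```bash
python3 - <<'E'
from ov import *
snap('scene','s4')
s=sensors.get_state();M=R.from_rotvec(s['eef_rot']).as_matrix();ax=-M[:,1]
ov('s4','o4',s['ee_pos']-ax*.0807,ax,[.536,-.182],(120,220,200,280),10)
E
python3 to.py .536 -.182 .155 9.2
```

```text
4.6 [ 0.5366 -0.1815  0.1643] F [ 0.33 -0.99 -0.77] M [-0.02  0.    0.  ] w 0.0219
shift [-0.7  9.3 -0.4] turn [-0.04  0.14  0.03] axis y [ 5.e-04  7.e-04 -1.e+00]
```

View pics/o4.png

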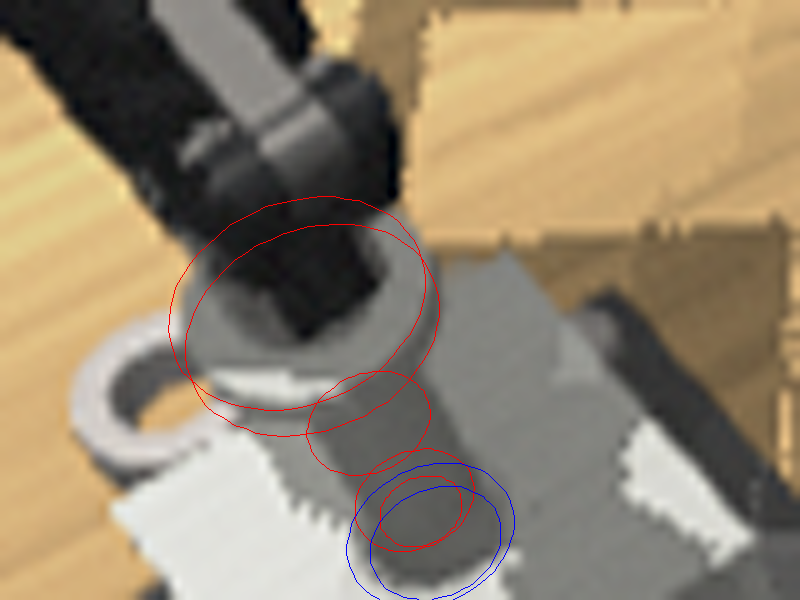

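The collar and shank sit about 1 px (1–2 mm) right of the TCP-based model, which is +y. That is well within the chamfer's capture range. I'll shift 1 mm in −y and enter slowly, watching the force.

>>> {"fn": "move_arm", "kwargs": {
  "series": [
    [10,-0.7,5,-1.5,0,0,0],
    [10,-0.7,10,-1.5,0,0,0],
    [10,-0.7,14,-1.5,0,0,0],
    [10,-0.7,18,-1.5,0,0,0],
    [10,-0.7,22,-1.5,0,0,0],
    [10,-0.7,26,-1.5,0,0,0]
  ]
}}

```text
clock: 5.2
ee_pos: [0.536, -0.183, 0.1379]
eef_rot: [-1.566, -0.128, 0.128]
wrist_force: [-1.0, 0.2, -1.4]
gripper_width: 0.0215
```

```bash
python3 to.py .536 -.183 .1257 9.2
```

```text
5.2 [ 0.536  -0.183   0.1379] F [-1.04  0.2  -1.36] M [ 0.08  0.16 -0.02] w 0.0215
shift [ 0.  12.2  0. ] turn [-0.06  0.13  0.01] axis y [-0.     0.001 -1.   ]
```

The spindle is about 18 mm inside the bore with almost no side force. I'll continue to the plunger.

>>> {"fn": "move_arm", "kwargs": {
  "series": [
    [10,0,6,0,0,0,0],
    [10,0,12,0,0,0,0],
    [10,0,18,0,0,0,0],
    [10,0,24,0,0,0,0],
    [10,0,28,0,0,0,0],
    [10,0,32,0,0,0,0],
    [10,0,32,0,0,0,0]
  ],
  "squeeze": 120
}}

```text
clock: 5.9
ee_pos: [0.536, -0.1831, 0.1061]
eef_rot: [-1.566, -0.128, 0.128]
wrist_force: [-1.5, -0.7, 4.4]
gripper_width: 0.0216
```

```bash
python3 to.py .536 -.183 .0957 9.2
```

```text
5.9 [ 0.536  -0.1831  0.1061] F [-1.46 -0.74  4.43] M [ 0.16  0.5  -0.04] w 0.0216
shift [ 0.  10.4  0. ] turn [-0.05  0.14  0.  ] axis y [-1.e-04  9.e-04 -1.e+00]
```

>>> {"fn": "move_arm", "kwargs": {
  "series": [
    [10,0,3,0,0,0,0],
    [10,0,6,0,0,0,0],
    [10,0,9,0,0,0,0],
    [10,0,9,0,0,0,0]
  ]
}}

```text
clock: 6.3
ee_pos: [0.536, -0.1831, 0.0982]
eef_rot: [-1.566, -0.128, 0.128]
wrist_force: [-1.9, -0.4, 8.2]
gripper_width: 0.0218
```

>>> {"fn": "move_arm", "kwargs": {
  "series": [
    [10,0,1,0,0,0,0],
    [10,0,1,0,0,0,0]
  ]
}}

```text
clock: 6.5
ee_pos: [0.536, -0.1831, 0.0985]
eef_rot: [-1.567, -0.129, 0.128]
wrist_force: [-2.3, 1.1, 10.1]
gripper_width: 0.0219
```

>>> {"fn": "move_arm", "kwargs": {
  "series": [
    [10,0,2,0,0,0,0],
    [10,0,3.5,0,0,0,0],
    [10,0,3.5,0,0,0,0]
  ]
}}

```text
clock: 6.8
ee_pos: [0.536, -0.1831, 0.0963]
eef_rot: [-1.567, -0.129, 0.128]
wrist_force: [-3.4, 1.4, 9.7]
gripper_width: 0.022
```

>>> {"fn": "move_arm", "kwargs": {
  "series": [
    [10,0,2,0,0,0,0],
    [10,0,2,0,0,0,0],
    [10,0,2,0,0,0,0]
  ]
}}

```text
clock: 7.1
ee_pos: [0.536, -0.1831, 0.0959]
eef_rot: [-1.568, -0.129, 0.128]
wrist_force: [-3.2, 0.9, 10.8]
gripper_width: 0.0212
```

>>> {"fn": "move_arm", "kwargs": {
  "series": [
    [10,-0.5,2.5,0,0,0,0],
    [10,-0.5,3.5,0,0,0,0],
    [10,-0.5,3.5,0,0,0,0],
    [10,-0.5,3.5,0,0,0,0]
  ]
}}

```text
clock: 7.5
ee_pos: [0.536, -0.1832, 0.0958]
eef_rot: [-1.569, -0.131, 0.127]
wrist_force: [-5.1, 3.1, 21.6]
gripper_width: 0.022
```

```bash
python3 to.py .536 -.183 .0957 9.2;python3 to.py .536 -.183 .0957 9.2|head -1
```

```text
7.5 [ 0.536  -0.1832  0.0958] F [-5.06  3.15 21.64] M [0.6  1.08 0.01] w 0.022
shift [0.  0.1 0.1] turn [0.11 0.2  0.15] axis y [ 0.003  -0.0014 -1.    ]
7.5 [ 0.536  -0.1832  0.0958] F [-5.06  3.15 21.64] M [0.6  1.08 0.01] w 0.022
```

The hard stop is reached: z stays at 0.0958, as predicted, and the force jumped to 22 N. I'll check with pictures, which also let time pass while the target is held.

```bash
python3 - <<'E'
from ov import *
for i in range(20):
    cams.get_image('top')
    if i%3==0: s=sensors.get_state();print(s['clock'],s['ee_pos'].round(4),s['wrist_force'].round(1))
snap('scene','s5')
s=sensors.get_state();M=R.from_rotvec(s['eef_rot']).as_matrix();ax=-M[:,1]
show('s5','v5',(115,215,215,290),8)
E
```

```text
7.55 [ 0.536  -0.1831  0.0958] [-3.7  3.6 21.7]
7.7 [ 0.536  -0.1832  0.0958] [-4.2  3.6 21.8]
7.85 [ 0.536  -0.1831  0.0958] [-4.   2.7 20.6]
8.0 [ 0.536  -0.1832  0.0958] [-3.5  3.2 21.6]
8.15 [ 0.536  -0.1832  0.0958] [-4.2  3.  20.6]
8.3 [ 0.536  -0.1831  0.0958] [-3.9  3.4 21.5]
8.45 [ 0.536  -0.1832  0.0958] [-4.4  2.9 20.9]
```

View pics/v5.png

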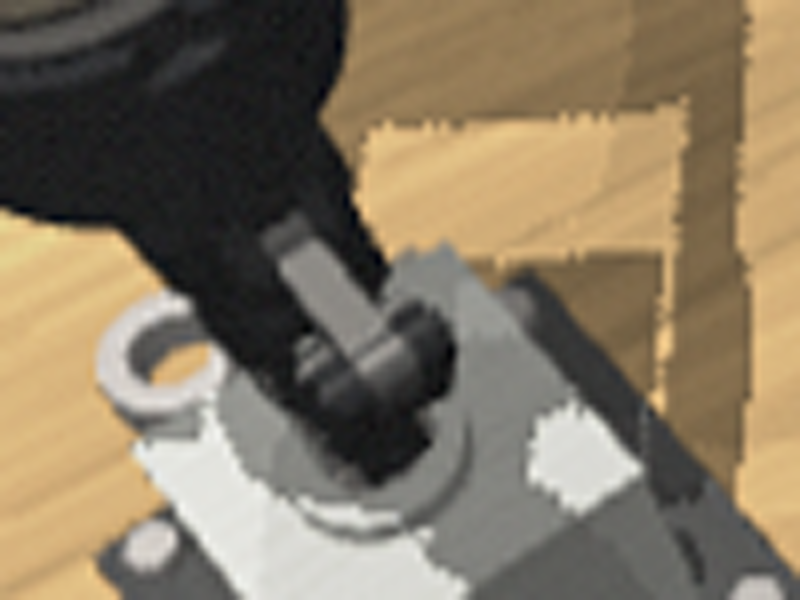

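The collar, around (370,470), sits on the nest's top face with no gap visible. The force is steady at about 21 N (roughly 23 N with the spindle's weight). Handing in.

```bash
python3 -c "
from bench import hand_in,sensors
print(hand_in());s=sensors.get_state();print(s['clock'],s['ee_pos'],s['wrist_force'])"
```

```text
the job is handed in; nothing more can be done
None
the job is handed in; nothing more can be done
```

The spindle is in the nest, collar side up, and the gripper is holding it down on the hard stop. I handed the job in at about 8.5 s on the robot's clock. No verdict is reported.

- **What I did:** I took the spindle from the middle hole of the block by its head, with the jaws across the row. I carried it over the stub to the nest and lowered it into the bore. Then I pushed it down until the force jumped at the stop.
- **Force and height:** The tool height held at 0.0958 m for about 1 s; I had worked out 0.0957 m for the collar flush. The upward force stayed at 20.6–21.8 N, about 23 N on the nest with the spindle's weight.
- **Flush and upright:** The last picture shows the collar on the top face with no visible gap. The tool was within about 0.2° of vertical.
- **What did not quite agree:** A side force of about 4–5 N remained on the tool. Shifting 0.5 mm to relieve it did not reduce it. Before insertion, the camera overlay showed the spindle about 1–2 mm to the side of where the tool position put it.
- **Not checked:** I could not read the plunger's travel directly. I also took no final picture of the whole bench, though the nut beside the nest had not visibly moved in the last crop and no move met unexpected resistance.

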